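Free a ring cutter and show its edge to the camera

TASK

The smooth round ring cutter stands in the seat of the aluminium clamp block, kept down by a swing bar: turn the clamp's winged knob about a quarter turn counter-clockwise (seen from above), so that the bar stands well clear and stays there, and take the ring out. Hold it up in front of the little inspection camera, its lower (cutting) edge facing the lens squarely, centred on the lens and with the edge 7 cm in front of the glass, and finish while holding it there motionless in the gripper, nothing else touching it. Do not knock the camera, and leave the other things on the table where they are.

Things in the scene. Friction and masses are not known exactly. Their poses are not given: they have to be found in the camera images.
- ring_cutter: smooth round tin ring cutter, open at both ends, 60 mm outside diameter, 34 mm tall, thin wall, 30 g. Origin: centre of its lower (cutting) edge; z along its axis towards the upper edge, which has the rolled rim. Starts upright in the seat of the clamp block; can be gripped across its outside from above, some 10 to 20 mm below the rim
- ring_edge (a point): centre of the ring cutter's lower (cutting) edge, axes as the ring's
- ring_rim (a point): centre of the ring cutter's upper edge (rolled rim), 34 mm along the ring's z from ring_edge, axes as the ring's
- holder: fixed aluminium clamp block, a plate 95 (x) x 205 (y) x 14 mm high; origin at the centre of its underside. At y = +45 mm the seat for the ring, at y = -45 mm the pivot of the clamp. It stands either left or right of the middle of the table, the camera on the other side
- seat (a point): centre of the ring's seat on top of the clamp block's plate, 14 mm above the table; round it a lip 5 mm high, 66 mm inside and 76 mm outside diameter
- clamp (a joint): angle of the clamp (rad): 0 = its bar lies straight over the middle of the ring (it starts within 0.12 of that), grows counter-clockwise seen from above; stops at -0.2 and 1.55. From about 1.0 on the bar is clear of the ring and of a gripper round it. Stiff with friction (0.06 N m): it stays where it is left; no spring
- clamp_grip (a point): on the clamp's turning axis, in the black wing to grip, 84 mm above the table; turns with the clamp: y along wing and bar (towards the ring at joint 0), z up. Wing 12 mm thick (x), 46 mm long (y), from 16 mm below to 9 mm above this point. The bar under it is 14 mm wide, reaches 90 mm from the axis, 50 to 57 mm above the table (2 mm above the ring); hub 30 mm across, top 68 mm above the table
- lens (a point): centre of the inspection camera's front glass, about 120 mm above the table; z is the viewing direction, out of the glass: upward, leaning 0.2 to 0.6 rad from vertical, roughly towards the robot. The head is a black cylinder, 50 mm across at its front collar, in a fork on a round foot 96 mm across; it tilts on a stiff joint 44 mm behind this point and must not be pushed
- fluted_cutter: fluted ring cutter, 76 mm across, 26 mm high, alone on the table between clamp block and camera; bystander; origin at the centre of its underside
- small_jar: small glass jar, 72 mm diameter, 76 mm high; bystander; origin at the centre of its underside
- sugar_shaker: sugar shaker, 44 mm diameter, 90 mm high, upright near the front middle of the table; bystander; origin at the centre of its underside
Not all that is in view belongs to the job. What is shaped like the ring_cutter but blue is not meant.

How it is judged:
By the outcome, as a careful person would: the job done as asked, in the order asked, and still so for the second after the job is handed in, while the arm keeps its last pose, push and grip.
It also fails if it takes over 53 s, if anything falls off the work surface, if the arm or the gripper's body presses on something with over 40 N, if the wrist force passes 120 N, or if a joint passes its speed limit or range.

ROBOT

A 6-joint arm with a two-finger parallel gripper is mounted at the origin on a cart in front of the work surface, level with it; the furniture and walls round the work are solid. World frame = base frame: x ahead of the robot, y to its left, z up, the work surface at z = 0. Lengths are in m, angles in rad, forces in N, time in s.
With the tool pointing down it reaches from about 0.25 to 0.725 m from the base axis. Payload 9.7 kg.
Tool frame: the origin (TCP) lies at the very end of the fingers, on their centre line; the grasp point (between the pads) lies 19 mm behind it; z points along the fingers, y is the line along which they close (so a half turn about z gives the same grasp; the last joint's range is limited). The gripper opens to 85 mm and grips with 20 to 120 N. Pads are 22 mm wide; open, the fingers measure 114 mm over their backs; the gripper's body (76 mm by 85 mm) begins 54 mm behind the grasp point. The pads swing forward as they close: fully open they stand 13 mm farther back than shut.
Start: joints at [-1.167, 0.087, 0.176, 1.66, 0, 1.571], TCP at [0.216, -0.506, 0.231] pointing down, gripper open.
Joint ranges: [-3.13, 3.13], [-0.85, 1.81], [-1.15, 1.24], [-2.2, 2.28], [-1.44, 1.52], [-3.14, 3.14]. Speed limits (rad/s): [2.22, 2.22, 2.57, 3.14, 3.14, 3.14].

INTERFACE

Orientations are given as [roll, pitch, yaw] about the fixed x, y, z axes, in that order (R = Rz(yaw) Ry(pitch) Rx(roll)).
In Python, from plant import * gives the robot as it stands.
- The arm moves only by the tool move_arm, never from a script. Its argument "motion" is a list of rows, each a list of 3 entries, a list of its own where there are three numbers: the opening, from 0 (shut) to 1 (fully open), then the shift along the world's x, y, z in mm, then the turn, a rotation vector about the world's x, y, z in rad. A call has 1 to 12 rows; each row shifts and turns the commanded pose from where the row before left it; what a row does not reach is not made up. A row lasts 1/8 s, in which the tool goes at most 62.5 mm and 10.7 degrees, less where a joint would pass 70% of its speed; a pose out of reach is approached as far as the arm can. A call with a gripper value outside its range is refused whole. The fingers move at their own pace and stop on an object; "force" is the grip in N (left out, the last holds). Time passes only in rows, so rows that do not move let the fingers close. It gives the time, the measured TCP pose, the force, the opening and the grip force at its end, in the units of the state.
- get_obs(): the state, without advancing time (a new reading comes with each control period).
- read_camera(name): name is "side" or "top"; returns a dict with "frame" (480x640x3 uint8, blue, green, red), "range_z" (480x640 float32, m along the optical axis (not along the pixel's ray), 0 where there is no reading), "camera_matrix" (3x3 intrinsics, pixels), "R" (3x3) and "t" (3): a world point X has camera coordinates R X + t. Camera axes: x right, y down, z forward; pixel columns grow to the right and rows downward; lengths in m; the calibration is good to about 2 mm. A picture is of the moment at which its call begins.
- hand_in(): hands the job in; it is judged then, once.
The state is a dict: "clock": time; "qpos": joint angles; "dq": joint speeds; "effort": joint torques, N m; "tcp_pos": TCP position; "eef_rot": TCP orientation; "wrist_force": force on the tool from outside, world axes, zero at the start; "wrist_torque": the same for the moment, N m; "finger_gap": finger opening in m; "finger_force": force on a finger pad.
Only numpy, scipy, OpenCV 4.12 (cv2) and the standard library are available. Lean on these libraries where they do the work, as an engineer would, in place of code of your own. Each camera call takes 0.05 s, during which the arm holds its last target. There are 200 camera calls.

## Working session

There is one attempt and no reset: what is moved stays moved. The work goes in short steps, Python scripts to look and compute and a tool call to move; the robot and the scene stay as the last step left them, time stands still between calls to the robot, and variables do not carry over. Pictures are saved under pics/ and viewed, at most 10 in all, crops included, and the job is handed in when it is done.

Besides the shell and the picture viewer there is one more tool, called after "Call:" as name([rows], argument=value, ...), one row to a line, values as JSON. move_arm: Moves the arm, as the interface text tells. Its arguments: {"type":"object","properties":{"motion":{"type":"array","items":{"type":"array"}},"force":{"type":"number"}},"required":["motion"]}

```bash
mkdir -p pics; ls; python3 - <<'E'
from plant import *
import cv2,numpy as np
o=get_obs();print({k:np.round(v,3) for k,v in o.items()})
for n in("top","side"):
    c=read_camera(n);cv2.imwrite(f"pics/{n}0.png",c["frame"]);np.savez(f"{n}0.npz",**c)
    print(n,c["camera_matrix"],c["R"],c["t"],-c["R"].T@c["t"])
E
```

```text
pics
{'clock': np.float64(0.0), 'qpos': array([-1.167,  0.087,  0.175,  1.66 ,  0.   ,  1.571]), 'dq': array([ 0.   , -0.001,  0.   ,  0.   ,  0.001, -0.002]), 'effort': array([ 3.0000e-03, -5.2039e+01,  4.6481e+01,  1.6000e-02,  0.0000e+00,
        0.0000e+00]), 'tcp_pos': array([ 0.216, -0.506,  0.231]), 'eef_rot': array([-3.14 , -0.   ,  0.404]), 'wrist_force': array([-0.836, -0.066, -0.102]), 'wrist_torque': array([ 0.006, -0.06 ,  0.024]), 'finger_force': np.float64(0.0), 'finger_gap': np.float64(0.085)}
top [[555.92301462   0.         310.60178671]
 [  0.         555.92301462 238.50858039]
 [  0.           0.           1.        ]] [[ 0.00950244 -0.99993292 -0.00662223]
 [-0.99633426 -0.00890478 -0.08508079]
 [ 0.08501611  0.00740643 -0.99635205]] [0.06596954 0.55539936 1.36967972] [0.4362917  0.06076639 1.41237387]
side [[523.49436536   0.         326.85246124]
 [  0.         523.49436536 238.87421793]
 [  0.           0.           1.        ]] [[-0.99597598 -0.08954479 -0.00368461]
 [-0.0559007   0.65284862 -0.75542292]
 [ 0.07004968 -0.75217712 -0.65522716]] [0.53254887 0.09021355 1.31899059] [0.44305401 0.98090572 0.93435007]
```

View pics/top0.png

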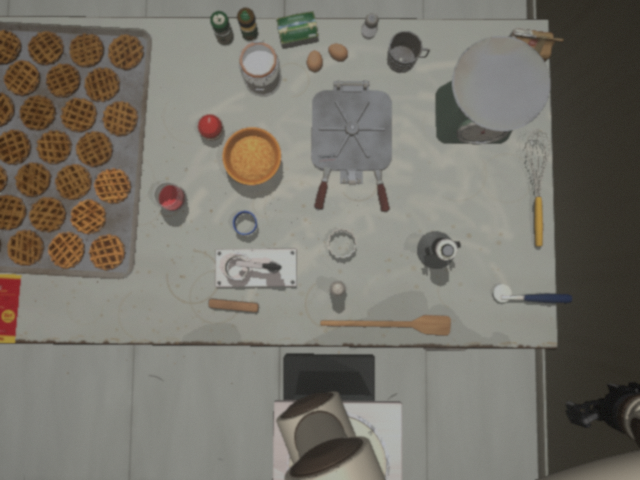

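View pics/side0.png

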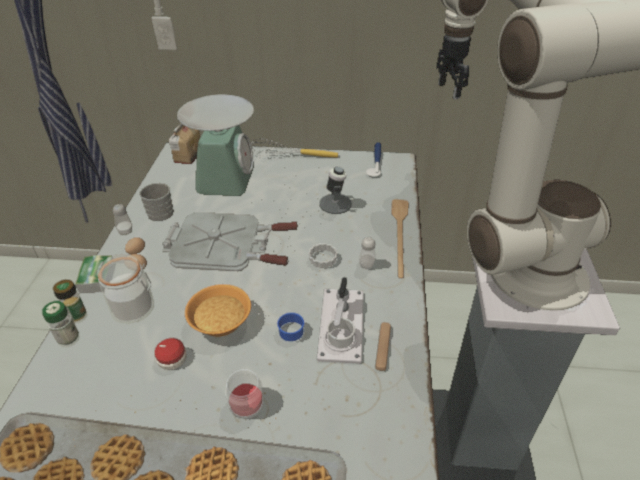

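The top view shows the clamp block at about (257,268), the ring at (239,267), the black wing at (271,267) and the inspection camera at (443,250). The fluted cutter is at (341,244) and the shaker at (338,290). Next I enlarge the block and the camera in both views.

```bash
cat > h.py <<'E'
import numpy as np,cv2
def ray(c,u,v):
    K,R,t=c["camera_matrix"],c["R"],c["t"]
    return -R.T@t, R.T@np.linalg.solve(K,[u,v,1.])
def onz(c,u,v,z):
    o,d=ray(c,u,v);return o+d*(z-o[2])/d[2]
def proj(c,X):
    p=c["camera_matrix"]@(c["R"]@np.asarray(X)+c["t"]);return p[:2]/p[2]
def cloud(c):
    z=c["range_z"];v,u=np.mgrid[:480,:640];K=c["camera_matrix"]
    P=np.stack([(u-K[0,2])/K[0,0]*z,(v-K[1,2])/K[1,1]*z,z],-1)
    return (P-c["t"])@c["R"]
def tri(c1,p1,c2,p2):
    o1,d1=ray(c1,*p1);o2,d2=ray(c2,*p2)
    s=np.linalg.lstsq(np.stack([d1,-d2],1),o2-o1,rcond=None)[0]
    a,b=o1+s[0]*d1,o2+s[1]*d2;return (a+b)/2,np.linalg.norm(a-b)
E
python3 - <<'E'
from h import *
t=dict(np.load("top0.npz"));s=dict(np.load("side0.npz"))
def cr(c,x,y,w,h):return cv2.resize(c["frame"][y:y+h,x:x+w],(400,300),interpolation=cv2.INTER_CUBIC)
im=np.vstack([np.hstack([cr(t,210,235,100,75),cr(t,400,215,80,60)]),np.hstack([cr(s,285,270,120,90),cr(s,300,160,80,60)])])
cv2.imwrite("pics/z.png",im)
P=cloud(t);Q=cloud(s)
for nm,C,(x,y,w,h) in(("T cam",P,(415,228,50,45)),("S cam",Q,(315,160,45,55)),("T hold",P,(214,245,86,45))):
    p=C[y:y+h,x:x+w].reshape(-1,3)
    for lo in np.arange(0.0,.2,.01):
        m=p[(p[:,2]>=lo)&(p[:,2]<lo+.01)]
        if len(m)>3:print(nm,round(lo,2),len(m),np.round(m.mean(0),3),np.round(m.min(0)[:2],3),np.round(m.max(0)[:2],3))
E
```

```text
T cam 0.0 1150 [ 0.529 -0.257  0.005] [ 0.474 -0.319] [ 0.587 -0.192]
T cam 0.01 372 [ 0.53  -0.234  0.013] [ 0.487 -0.287] [ 0.578 -0.197]
T cam 0.04 12 [ 0.523 -0.219  0.047] [ 0.512 -0.233] [ 0.537 -0.211]
T cam 0.06 20 [ 0.538 -0.227  0.066] [ 0.514 -0.252] [ 0.555 -0.212]
T cam 0.07 25 [ 0.535 -0.228  0.076] [ 0.515 -0.286] [ 0.554 -0.204]
T cam 0.08 87 [ 0.533 -0.237  0.085] [ 0.515 -0.287] [ 0.554 -0.203]
T cam 0.09 30 [ 0.532 -0.232  0.093] [ 0.514 -0.285] [ 0.55  -0.206]
T cam 0.1 49 [ 0.516 -0.245  0.107] [ 0.502 -0.271] [ 0.547 -0.223]
T cam 0.11 196 [ 0.528 -0.244  0.115] [ 0.502 -0.27 ] [ 0.549 -0.221]
T cam 0.12 120 [ 0.524 -0.246  0.123] [ 0.509 -0.261] [ 0.546 -0.226]
S cam 0.0 1581 [ 0.531 -0.346  0.005] [ 0.46  -0.492] [ 0.616 -0.186]
S cam 0.01 384 [ 0.533 -0.241  0.014] [ 0.472 -0.474] [ 0.608 -0.196]
S cam 0.02 19 [ 0.533 -0.24   0.022] [ 0.512 -0.255] [ 0.558 -0.222]
S cam 0.04 22 [ 0.531 -0.222  0.047] [ 0.516 -0.243] [ 0.544 -0.211]
S cam 0.05 26 [ 0.527 -0.216  0.054] [ 0.516 -0.228] [ 0.54 -0.21]
S cam 0.06 36 [ 0.534 -0.222  0.065] [ 0.516 -0.245] [ 0.559 -
[... 353 characters left out ...]
cam 0.12 68 [ 0.53  -0.243  0.124] [ 0.511 -0.259] [ 0.55  -0.229]
T hold 0.0 799 [0.487 0.198 0.005] [0.426 0.099] [0.54  0.317]
T hold 0.01 2371 [0.481 0.208 0.015] [0.427 0.107] [0.539 0.315]
T hold 0.02 141 [0.484 0.229 0.022] [0.434 0.11 ] [0.523 0.308]
T hold 0.03 12 [0.485 0.275 0.036] [0.454 0.261] [0.506 0.282]
T hold 0.04 81 [0.481 0.26  0.046] [0.451 0.226] [0.511 0.284]
T hold 0.05 138 [0.487 0.222 0.056] [0.454 0.152] [0.51  0.283]
T hold 0.06 71 [0.484 0.188 0.064] [0.469 0.152] [0.496 0.247]
T hold 0.07 17 [0.48  0.164 0.072] [0.471 0.141] [0.493 0.182]
T hold 0.08 22 [0.481 0.159 0.089] [0.476 0.143] [0.49  0.183]
T hold 0.09 74 [0.483 0.165 0.094] [0.476 0.143] [0.49  0.186]
```

View pics/z.png

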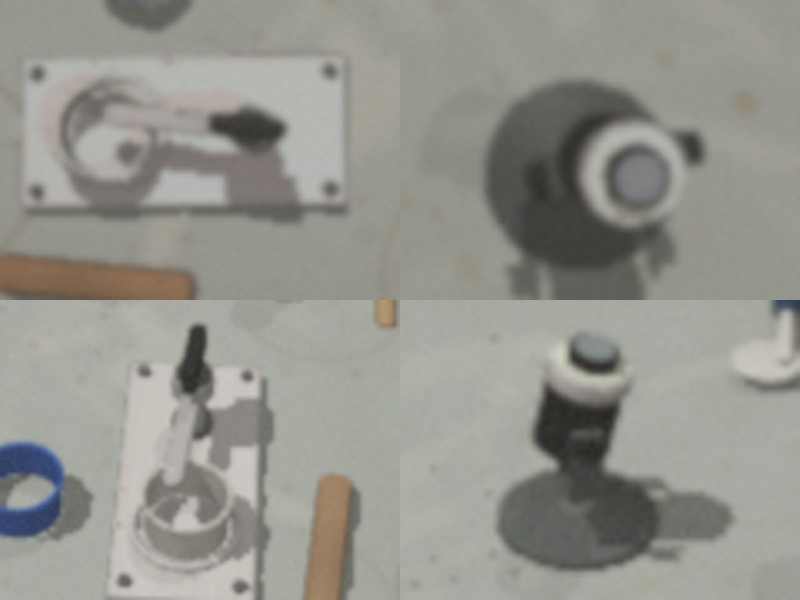

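The crops show the bar lying nearly over the ring but leaning slightly to +x, with the wing centred at about crop (248,130). The lens is a grey disc inside a white collar, at top crop (638,178) and side crop (597,350). Now the precise measurement.

```bash
python3 - <<'E'
from h import *
t=dict(np.load("top0.npz"));s=dict(np.load("side0.npz"))
P=cloud(t);Q=cloud(s)
# lens / collar ellipses in upsampled crops
def blobs(c,x,y,w,h,lo,hi):
    g=cv2.resize(cv2.cvtColor(c["frame"],cv2.COLOR_BGR2GRAY)[y:y+h,x:x+w],None,fx=8,fy=8,interpolation=cv2.INTER_CUBIC)
    m=((g>=lo)&(g<=hi)).astype(np.uint8)
    r=[]
    for k in cv2.findContours(m,cv2.RETR_LIST,cv2.CHAIN_APPROX_NONE)[0]:
        if cv2.contourArea(k)>1500:
            (a,b),ax,an=cv2.fitEllipse(k);r.append(((a+.5)/8-.5+x,(b+.5)/8-.5+y,ax[0]/8,ax[1]/8,an))
    return np.round(r,2)
print("top white",blobs(t,425,230,40,40,150,255)); print("side white",blobs(s,320,160,35,30,150,255))
print("top glass",blobs(t,440,242,18,18,95,150)); print("side glass",blobs(s,328,164,22,14,100,150))
g1=cv2.cvtColor(t["frame"],cv2.COLOR_BGR2GRAY)[240:262:2,434:462:2];print(g1)
g2=cv2.cvtColor(s["frame"],cv2.COLOR_BGR2GRAY)[164:184:2,324:352:2];print(g2)
p=np.vstack([P[232:270,425:465].reshape(-1,3),Q[160:190,320:355].reshape(-1,3)])
p=p[p[:,2]>.105];
for it in range(15):
    c=p.mean(0) if it==0 else p[k].mean(0)
    n=np.linalg.svd((p if it==0 else p[k])-c)[2][2];n*=np.sign(n[2]);d=(p-c)@n;k=np.abs(d)<max(.003,.012-.001*it)
print("plane",n,np.arccos(n[2]),c,k.sum(),len(p))
# foot, ring, wing, plate
p=P[225:275,410:462];z=p[...,2];hs=cv2.cvtColor(t["frame"],cv2.COLOR_BGR2HSV)
p=P[240:295,210:305].reshape(-1,3);m=p[(p[:,2]>.009)&(p[:,2]<.02)]
print("plate",cv2.minAreaRect((m[:,:2]*1000).astype(np.float32)))
m=p[p[:,2]>.08];mu=m.mean(0);print("wing",mu,cv2.minAreaRect((m[:,:2]*1000).astype(np.float32)),len(m))
m=p[(p[:,2]>.045)&(p[:,2]<.0525)];print("ring",cv2.minEnclosingCircle((m[:,:2]*1000).astype(np.float32)))
for (u,v) in((219.2,253.2),(292.5,252.5),(219.2,282.4),(292.5,281.8)):print("screw",onz(t,u,v,.014))
E
```

```text
top white [[447.08 249.62  18.26  19.88 116.22]
 [454.19 240.38  23.34  27.74 154.17]]
side white [[338.45 170.59   8.27  12.53 110.35]
 [337.02 173.86  35.82  39.44  88.58]]
top glass [[447.61 252.27  16.42  19.18 134.59]]
side glass [[338.29 171.82   4.68  10.3  102.29]
 [338.46 170.57   8.11  12.35 110.25]]
[[ 72  55  58  91 137 152 161 163 153 143 143 142 141 151]
 [ 55  57 101 149 178 177 172 170 177 168 130  84  75 129]
 [ 51  80 139 174 167 133 105 107 140 171 166 102  60 104]
 [ 54 106 163 168 109  85 110 117 112 133 170 135  71 105]
 [ 60 122 171 152  83 113 126 128 125 111 157 159 129 139]
 [ 61 132 173 140  85 122 128 127 127 117 149 167 151 151]
 [ 54 113 170 156  85 116 127 127 125 112 155 159 149 150]
 [ 58  86 152 164  99  96 117 116 113 123 164 154 150 149]
 [ 63  68 118 164 147 118 102 100 119 153 156 149 149 147]
 [ 65  64  73 112 144 137 138 129 134 127 140 149 148 148]
 [ 65  65  63  66  81 102 107  93  79 105 141 147 148 147]]
[[167 170 167 169 168 170 168 170 168 169 170 168 167 169]
 [168 171 174 169 168 167 148 159 162 169 170 169 168 169]
 [175 176 175 179 18
[... 338 characters left out ...]
2 164  95  50  51  73  97 103  97  87 140 168 170 170]
 [168 166  62  49  44  48  46  45  44  48 147 171 172 171]]
plane [0.99767184 0.02552896 0.06323898] 1.5075151248103509 [ 0.51096833 -0.12518754  0.30939086] 87 550
plate ((482.2782287597656, 204.3461151123047), (235.6232147216797, 135.0354766845703), 89.75846099853516)
wing [0.4717242  0.1399106  0.39870488] ((467.5506591796875, 121.16336822509766), (134.68197631835938, 18.985193252563477), 70.6595458984375) 125
ring ((478.2363586425781, 217.87904357910156), 65.6286392211914)
screw [0.51637107 0.30129024 0.014     ]
screw [0.51982206 0.11643617 0.014     ]
screw [0.44297787 0.29956473 0.014     ]
screw [0.44621946 0.11553274 0.014     ]
```

```bash
python3 - <<'E'
from h import *
t=dict(np.load("top0.npz"));s=dict(np.load("side0.npz"))
P=cloud(t);Q=cloud(s)
def up(c,x,y,w,h):return cv2.resize(cv2.cvtColor(c["frame"],cv2.COLOR_BGR2GRAY)[y:y+h,x:x+w],None,fx=10,fy=10,interpolation=cv2.INTER_CUBIC)
def glass(c,x,y,w,h,seed,lo,hi):
    g=up(c,x,y,w,h);m=((g>lo)&(g<hi)).astype(np.uint8);n,l=cv2.connectedComponents(m)
    k=(l==l[int((seed[1]-y)*10),int((seed[0]-x)*10)]).astype(np.uint8)
    q=max(cv2.findContours(k,cv2.RETR_EXTERNAL,cv2.CHAIN_APPROX_NONE)[0],key=cv2.contourArea)
    e=cv2.fitEllipse(q);return np.array([(e[0][0]+.5)/10-.5+x,(e[0][1]+.5)/10-.5+y]),np.round(np.array(e[1])/10,2),e[2]
a=glass(t,440,243,16,16,(447.5,251),108,135);b=glass(s,330,164,18,12,(339,170),105,146);print(a,b)
print("glass tri",tri(t,a[0],s,b[0]))
for z in(.115,.12,.125):print(z,onz(t,*a[0],z),onz(s,*b[0],z))
for nm,C,(x,y,w,h) in(("T",P,(430,235,32,32)),("S",Q,(324,162,28,24))):
    f=(t if nm=="T" else s)["frame"];g=cv2.cvtColor(f,cv2.COLOR_BGR2GRAY)
    # glass depth
    c,ab=(a if nm=="T" else b)[:2]
    vv,uu=np.mgrid[:480,:640];k=((uu-c[0])**2+(vv-c[1])**2<(4 if nm=="T" else 2.5)**2)&(C[...,2]<.2)
    p=C[k];m=p.mean(0);n=np.linalg.svd(p-m)[2][2];print(nm,"glass depth",m,p[:,2].std(),len(p),n*np.sign(n[2]))
    k=np.zeros((480,640),bool);k[y:y+h,x:x+w]=1;k&=(g>150)&(C[...,2]>.08)&(C[...,2]<.2)
    p=C[k];m=p.mean(0);n=np.linalg.svd(p-m)[2][2];n*=np.sign(n[2]);print(nm,"white",m,n,np.arccos(n[2]),len(p),((p-m)@n).std(),p.min(0),p.max(0))
    # foot
p=P[225:275,410:462].reshape(-1,3);g=cv2.cvtColor(t["frame"],cv2.COLOR_BGR2GRAY)[225:275,410:462]
k=((g<85)).astype(np.uint8);k=cv2.morphologyEx(k,cv2.MORPH_OPEN,np.ones((3,3)))
r=[''.join('#' if v else '.' for v in row) for row in k[::1]];print('\n'.join(r))
m=p.reshape(50,52,3)
p=P[240:295,210:305].reshape(-1,3)
m=p[(p[:,2]>.085)&(p[:,2]<.1)];print("wing",cv2.minAreaRect((m[:,:2]*1000).astype(np.float32)),m.mean(0),m[:,2].max())
E
```

```text
(array([446.89468307, 250.63268967]), array([13.17, 15.04]), 172.52597045898438) (array([338.40317154, 170.65831528]), array([ 7.75, 12.14]), 109.84521484375)
glass tri (array([ 0.52258949, -0.24686584,  0.11959804]), np.float64(0.0029062497434326436))
0.115 [ 0.52143554 -0.24797821  0.115     ] [ 0.52450519 -0.25388624  0.115     ]
0.12 [ 0.5211074  -0.24678832  0.12      ] [ 0.52400814 -0.24635105  0.12      ]
0.125 [ 0.52077926 -0.24559844  0.125     ] [ 0.52351109 -0.23881586  0.125     ]
T glass depth [ 0.52078553 -0.24583185  0.1229455 ] 0.002605487500233517 51 [-0.19534137 -0.19579082  0.96099308]
T white [ 0.53066158 -0.24653514  0.11478951] [-0.19292934 -0.0609985   0.97931479] 0.2037494632644325 121 0.0024731138425795195 [ 0.50664253 -0.2707717   0.10532269] [ 0.54639958 -0.22552727  0.12198779]
S glass depth [ 0.52387853 -0.23799562  0.12522609] 0.0019676171415929315 20 [-0.16420502  0.04395934  0.98544624]
S white [ 0.53188472 -0.23625229  0.11665076] [-0.16842754  0.05433841  0.98421517] 0.1779130799434719 75 0.002830504585998484 [ 0.50487057 -0.26063738  0.10932261] [ 0
[... 2146 characters left out ...]
........
...............######################...............
................####################................
...................################.................
.....................###########....................
....................................................
....................................................
....................................................
....................................................
....................................................
....................................................
wing ((482.57855224609375, 164.17178344726562), (43.56373596191406, 12.030509948730469), 85.0195541381836) [0.48249612 0.1640372  0.09258953] 0.09894053557952379
```

Call:
move_arm([
  [1,[22,56,-4],[0,0,0.09]],
  [1,[22,56,-4],[0,0,0.09]],
  [1,[22,56,-4],[0,0,0.09]],
  [1,[22,56,-4],[0,0,0.09]],
  [1,[22,56,-4],[0,0,0.09]],
  [1,[22,56,-4],[0,0,0.09]],
  [1,[22,56,-4],[0,0,0.09]],
  [1,[22,56,-4],[0,0,0.09]],
  [1,[22,56,-4],[0,0,0.09]],
  [1,[22,56,-4],[0,0,0.09]],
  [1,[22,56,-4],[0,0,0.09]],
  [1,[22,56,-4],[0,0,0.09]],
])

```text
clock: 1.6
tcp_pos: [0.4803, 0.1684, 0.1829]
eef_rot: [3.142, 0.0, 1.487]
wrist_force: [-0.0, -1.1, 0.9]
finger_gap: 0.0849
finger_force: 0.0
```

```bash
cat > lens.py <<'E'
from plant import *
from h import *
av={}
for n in("top","side"):
    F=[];Z=[]
    for i in range(8):
        c=read_camera(n);F.append(c["frame"].astype(float));Z.append(np.where(c["range_z"]>0,c["range_z"],np.nan))
    c["frame"]=np.mean(F,0).round().astype(np.uint8)
    c["range_z"]=np.nan_to_num(np.nanmedian(Z,0));av[n]=c;np.savez(n+"1.npz",**c)
    C=cloud(c);x,y,w,h=(426,231,40,40) if n=="top" else (320,160,36,34)
    p=C[y:y+h,x:x+w].reshape(-1,3);g=cv2.cvtColor(c["frame"],cv2.COLOR_BGR2GRAY)[y:y+h,x:x+w].ravel()
    print(n,"z noise",np.nanmedian(np.nanstd(Z,0)))
    for nm,k in(("white",(g>150)&(p[:,2]>.1)&(p[:,2]<.2)),("top",(p[:,2]>.117)&(p[:,2]<.2))):
        q=p[k]
        for _ in range(6):
            m=q.mean(0);N=np.linalg.svd(q-m)[2][2];N*=np.sign(N[2]);d=(q-m)@N;q=q[abs(d)<max(2*d.std(),.0015)]
        print(nm,len(q),m,N,d.std(),q.min(0),q.max(0))
    x,y,w,h=(410,222,62,56) if n=="top" else (305,185,65,40)
    p=C[y:y+h,x:x+w].reshape(-1,3);g=cv2.cvtColor(c["frame"],cv2.COLOR_BGR2GRAY)[y:y+h,x:x+w].ravel()
    q=p[(g<110)&(p[:,2]>.007)&(p[:,2]<.02)];print("foot circ",cv2.minEnclosingCircle((q[:,:2]*1000).astype(np.float32)),q[:,2].mean())
E
python3 lens.py; python3 -c "
from plant import *
o=get_obs();print({k:o[k].round(4) for k in('clock','tcp_pos','eef_rot','qpos')})"
```

```text
top z noise 0.0030658857
white 105 [ 0.53056406 -0.24682001  0.11492306] [-0.21117559 -0.05372644  0.97597046] 0.001106372901087949 [ 0.5066141  -0.27056885  0.10803648] [ 0.54628052 -0.22479205  0.11955611]
top 174 [ 0.52695133 -0.24617584  0.12140556] [0.06180813 0.00713605 0.99806254] 0.0025269856775224724 [ 0.50848874 -0.2642208   0.11701699] [ 0.54623344 -0.22677679  0.12622666]
foot circ ((530.7100219726562, -245.07110595703125), 47.46164321899414) 0.011423174558960419
side z noise 0.0026310894lens.py:16: RuntimeWarning: Mean of empty slice.
  m=q.mean(0);N=np.linalg.svd(q-m)[2][2];N*=np.sign(N[2]);d=(q-m)@N;q=q[abs(d)<max(2*d.std(),.0015)]
  ret = um.true_divide(
  ret = _var(a, axis=axis, dtype=dtype, out=out, ddof=ddof,
  arrmean = um.true_divide(arrmean, div, out=arrmean,
  ret = ret.dtype.type(ret / rcount)
Traceback (most recent call last):
  File "lens.py", line 17, in <module>
    print(nm,len(q),m,N,d.std(),q.min(0),q.max(0))
                                ~~~~~^^^
ValueError: zero-size array to reduction operation minimum which has no identity
Traceback (most recent call last):
AttributeError: 'float' object has no attribute 'round'
```

Call:
move_arm([
  [1,[2,-2,-50],[0,0,0]],
  [1,[0,0,-40],[0,0,0]],
  [1,[0,0,-20],[0,0,0]],
  [0.4,[0,0,0],[0,0,0]],
  [0.1,[0,0,0],[0,0,0]],
  [0,[0,0,0],[0,0,0]],
  [0,[0,0,0],[0,0,0]],
  [0,[0,0,0],[0,0,0]],
], force=40)

```text
clock: 3.4
tcp_pos: [0.4834, 0.1644, 0.0744]
eef_rot: [3.139, -0.001, 1.484]
wrist_force: [6.5, -0.1, 3.6]
finger_gap: 0.0107
finger_force: 43.0
```

Call:
move_arm([
  [0,[0,0,0],[0,0,0.16]],
  [0,[0,0,0],[0,0,0.16]],
  [0,[0,0,0],[0,0,0.16]],
  [0,[0,0,0],[0,0,0.16]],
  [0,[0,0,0],[0,0,0.16]],
  [0,[0,0,0],[0,0,0.16]],
  [0,[0,0,0],[0,0,0.16]],
  [0,[0,0,0],[0,0,0.16]],
  [0,[0,0,0],[0,0,0.16]],
  [0,[0,0,0],[0,0,0]],
])

```text
clock: 4.65
tcp_pos: [0.4823, 0.1636, 0.0743]
eef_rot: [-3.141, 0.001, 2.926]
wrist_force: [-0.6, -5.5, 7.1]
finger_gap: 0.0108
finger_force: 43.6
```

Call:
move_arm([
  [0.4,[0,0,0],[0,0,0]],
  [0.7,[0,0,0],[0,0,0]],
  [1,[0,0,0],[0,0,0]],
  [1,[0,0,30],[0,0,0]],
  [1,[0,0,50],[0,0,0]],
  [1,[-30,-20,40],[0,0,-0.13]],
  [1,[-35,-25,30],[0,0,-0.13]],
  [1,[-35,-25,30],[0,0,-0.13]],
  [1,[-35,-25,20],[0,0,-0.13]],
  [1,[-35,-15,0],[0,0,-0.13]],
  [1,[0,0,0],[0,0,0]],
  [1,[0,0,0],[0,0,0]],
])

```text
clock: 6.15
tcp_pos: [0.3124, 0.0544, 0.2732]
eef_rot: [3.141, 0.0, 2.275]
wrist_force: [-0.2, -0.1, 0.4]
finger_gap: 0.0854
finger_force: 0.0
```

```bash
sed -i 's/for _ in range(6)/for _ in range(4 if len(q)>5 else 0)/; s/        print(nm,len(q),m/        if len(q)>5:print(nm,len(q),m/' lens.py; sed -i 's/"top",(p\[:,2\]>.117)/"top",(g<140)\&(p[:,2]>.112)/' lens.py; python3 lens.py; python3 - <<'E'
from plant import *
from h import *
o=get_obs();print({k:np.round(o[k],4) for k in('clock','tcp_pos','eef_rot','qpos')})
t=dict(np.load("top1.npz"));s=dict(np.load("side1.npz"))
def cr(c,x,y,w,h):return cv2.resize(c["frame"][y:y+h,x:x+w],(400,300),interpolation=cv2.INTER_CUBIC)
cv2.imwrite("pics/z2.png",np.vstack([np.hstack([cr(t,210,235,100,75),cr(t,415,227,60,45)]),np.hstack([cr(s,285,270,120,90),cr(s,308,162,60,45)])]))
E
```

```text
top z noise 0.0030598738
white 94 [ 0.53057962 -0.24505449  0.11547681] [-0.18453622 -0.05258834  0.98141778] 0.0009903210044033247 [ 0.50661057 -0.2701125   0.11015742] [ 0.54617943 -0.22453563  0.11972525]
top 160 [ 0.52449809 -0.24431894  0.12139447] [-0.03014556  0.19786158  0.97976632] 0.002928281296413826 [ 0.50847653 -0.26102916  0.11218319] [ 0.54848826 -0.22298428  0.12707268]
foot circ ((530.835693359375, -245.0055389404297), 47.61796951293945) 0.011334466753733948
side z noise 0.002896795
white 65 [ 0.53052435 -0.23564481  0.11651143] [-0.19643768  0.00788234  0.98048463] 0.0014141014484596814 [ 0.50508553 -0.25904003  0.10931619] [ 0.5505732  -0.22304389  0.12148757]
top 47 [ 0.52474979 -0.24005703  0.12229946] [-0.25226448  0.27559758  0.92758213] 0.0024693360171736908 [ 0.51105906 -0.25652392  0.11493266] [ 0.53643194 -0.2333529   0.12774527]
foot circ ((531.4204711914062, -242.8887481689453), 47.17741394042969) 0.013805688212800132
{'clock': np.float64(6.95), 'tcp_pos': array([0.3121, 0.0542, 0.2733]), 'eef_rot': array([3.1416, 0.    , 2.2738]), 'qpos': array([ 0.1721, -0.4362, -0.1892,  1.8177, -0.    ,  1.0399])}
```

View pics/z2.png

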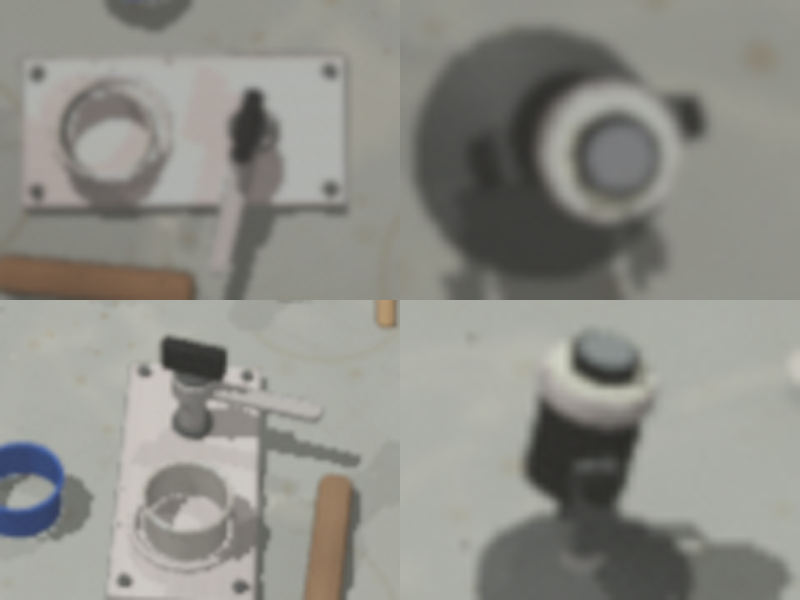

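The top crop shows the bar turned toward the robot, with its tip at about (222,265), and the ring still in its seat. The tilt-axis knobs at crop (485,158) and (690,115) confirm that the lean is mostly −x. The foot offset and the collar plane agree on a lens axis of about (−0.207, −0.043, 0.977). Now over the ring and down to grasp it.

Call:
move_arm([
  [1,[28,33,-20],[0,0,-0.12]],
  [1,[28,33,-20],[0,0,-0.12]],
  [1,[28,33,-20],[0,0,-0.12]],
  [1,[28,33,-20],[0,0,-0.12]],
  [1,[28,33,-20],[0,0,-0.12]],
  [1,[28,34,-20],[0,0,-0.1]],
  [1,[0,0,-50],[0,0,0]],
  [1,[0,0,-50],[0,0,0]],
  [1,[0,0,-20],[0,0,0]],
  [1,[0,0,-10],[0,0,0]],
  [1,[0,0,0],[0,0,0]],
])

```text
clock: 8.32
tcp_pos: [0.4801, 0.2532, 0.0233]
eef_rot: [-3.141, 0.0, 1.574]
wrist_force: [-0.2, 1.0, 0.6]
finger_gap: 0.0853
finger_force: 0.0
```

Call:
move_arm([
  [0.8,[0,0,0],[0,0,0]],
  [0.7,[0,0,0],[0,0,0]],
  [0.6,[0,0,0],[0,0,0]],
  [0.5,[0,0,0],[0,0,0]],
  [0.5,[0,0,0],[0,0,0]],
  [0.5,[0,0,0],[0,0,0]],
], force=40)

```text
clock: 9.07
tcp_pos: [0.4809, 0.2536, 0.025]
eef_rot: [3.139, -0.001, 1.574]
wrist_force: [-1.4, -0.7, 6.6]
finger_gap: 0.0584
finger_force: 41.8
```

Call:
move_arm([
  [0.4,[0,0,10],[0,0,0]],
  [0.4,[0,0,20],[0,0,0]],
  [0.4,[0,0,40],[0,0,0]],
  [0.4,[0,0,50],[0,0,0]],
  [0.4,[0,0,50],[0,0,0]],
  [0.4,[0,0,40],[0,0,0]],
  [0.4,[0,0,0],[0,0,0]],
])

```text
clock: 9.95
tcp_pos: [0.4811, 0.2538, 0.2375]
eef_rot: [3.136, -0.003, 1.574]
wrist_force: [-0.8, -0.2, -0.8]
finger_gap: 0.0583
finger_force: 42.9
```

Call:
move_arm([
  [0.4,[2,-25,0],[0,0,0]],
  [0.4,[2,-50,0],[0.0043,-0.0209,0]],
  [0.4,[2,-50,0],[0.0043,-0.0209,0]],
  [0.4,[2,-50,0],[0.0043,-0.0209,0]],
  [0.4,[2,-50,0],[0.0043,-0.0209,0]],
  [0.4,[2,-50,0],[0.0043,-0.0209,0]],
  [0.4,[2,-50,0],[0.0043,-0.0209,0]],
  [0.4,[2,-50,0],[0.0043,-0.0209,0]],
  [0.4,[2,-50,0],[0.0043,-0.0209,0]],
  [0.4,[2,-50,0],[0.0043,-0.0209,0]],
  [0.4,[2,-29,0],[0.0043,-0.0209,0]],
  [0.4,[0,0,0],[0,0,0]],
])

```text
clock: 11.45
tcp_pos: [0.5013, -0.2524, 0.2321]
eef_rot: [2.934, -0.043, 1.575]
wrist_force: [-0.1, 0.5, -1.1]
finger_gap: 0.0583
finger_force: 42.9
```

```bash
python3 - <<'E'
from plant import *
from h import *
from scipy.spatial.transform import Rotation as Ro
for i in range(2):
    o=get_obs();print({k:np.round(o[k],4) for k in('clock','tcp_pos','eef_rot','qpos','finger_gap')});
    R=Ro.from_euler("xyz",o["eef_rot"]).as_matrix();print("-z tool",-R[:,2])
    read_camera("top")
ims=[]
for n in("top","side"):
    c=read_camera(n);np.savez(n+"2.npz",**c)
    E=o["tcp_pos"]+R[:,2]*.010
    u=proj(c,E);print(n,u,"rim",proj(c,E-R[:,2]*.034))
    x,y=int(u[0])-50,int(u[1])-40
    ims.append(cv2.resize(c["frame"][y:y+75,x:x+100],(400,300),interpolation=cv2.INTER_CUBIC));print(x,y)
cv2.imwrite("pics/z3.png",np.hstack(ims))
E
```

```text
{'clock': np.float64(11.45), 'tcp_pos': array([ 0.5013, -0.2524,  0.2321]), 'eef_rot': array([ 2.9338, -0.0429,  1.5752]), 'qpos': array([-0.5388, -0.0518,  0.021 ,  1.4864,  0.143 ,  1.0433]), 'finger_gap': np.float64(0.0583)}
-z tool [-0.20608607 -0.04281886  0.97759658]
{'clock': np.float64(11.5), 'tcp_pos': array([ 0.5015, -0.2512,  0.2324]), 'eef_rot': array([ 2.9339, -0.043 ,  1.5763]), 'qpos': array([-0.5369, -0.0526,  0.0207,  1.4869,  0.143 ,  1.0442]), 'finger_gap': np.float64(0.058)}
-z tool [-0.20599102 -0.04320531  0.97759961]
top [460.25778181 255.81160449] rim [465.19594955 258.32037455]
410 215
side [346.59045664 137.76934259] rim [349.5515938  126.44459244]
296 97
```

View pics/z3.png

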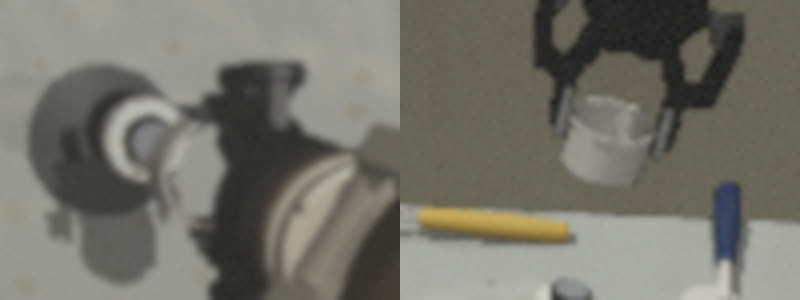

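The side crop shows the ring held square between the pads. The rim centre is at about (613,118) and the edge centre at (602,166), matching the positions predicted from the tool pose. Now I lower it along the lens axis.

Call:
move_arm([
  [0.4,[2,0,-12],[0,0,0]],
  [0.4,[1,0,-12],[0,0,0]],
  [0.4,[1,1,-10],[0,0,0]],
  [0.4,[0,0,0],[0,0,0]],
  [0.4,[0,0,0],[0,0,0]],
  [0.4,[0,0,0],[0,0,0]],
  [0.4,[0,0,0],[0,0,0]],
])

```text
clock: 12.52
tcp_pos: [0.5062, -0.2499, 0.1997]
eef_rot: [2.932, -0.042, 1.578]
wrist_force: [0.0, -0.1, -0.5]
finger_gap: 0.0581
finger_force: 42.9
```

```bash
python3 - <<'E'
from plant import *
from h import *
from scipy.spatial.transform import Rotation as Ro
o=get_obs();print({k:np.round(o[k],4) for k in('clock','tcp_pos','eef_rot','finger_gap')})
R=Ro.from_euler("xyz",o["eef_rot"]).as_matrix();z=R[:,2];E=o["tcp_pos"]+z*.010
L=np.array([.5226,-.2465,.1196]);n=np.array([-.207,-.043,.977]);d=E-L;print("along",d@n,"lateral",d-n*(d@n),"tilt",np.arccos(-z@n))
F=[]
for n_ in ("side","top"):
    F=[];Z=[]
    for i in range(6):
        c=read_camera(n_);F.append(c["frame"].astype(float));Z.append(np.where(c["range_z"]>0,c["range_z"],np.nan))
    c["frame"]=np.mean(F,0).round().astype(np.uint8);c["range_z"]=np.nan_to_num(np.nanmedian(Z,0));np.savez(n_+"3.npz",**c)
    # depth points in the ring's frame
    C=cloud(c).reshape(-1,3);q=(C-E)@np.stack([R[:,0],R[:,1],-z],1);g=c["frame"].reshape(-1,3).mean(1)
    k=(np.hypot(q[:,0],q[:,1])<.037)&(q[:,2]>-.006)&(q[:,2]<.042)&(g>90);q=q[k]
    if len(q)>20:print(n_,len(q),"pct 3/97",np.percentile(q,3,0),np.percentile(q,97,0),"outer radius",np.median(np.hypot(q[:,0],q[:,1])))
    im=c["frame"].copy()
    th=np.linspace(0,2*np.pi,90)
    big=cv2.resize(im,None,fx=8,fy=8,interpolation=cv2.INTER_CUBIC)
    for h,col in((0,(0,0,255)),(.034,(0,255,0))):
        pts=[proj(c,E-z*h+.03*(np.cos(a)*R[:,0]+np.sin(a)*R[:,1])) for a in th]
        for p in pts[::3]:cv2.circle(big,tuple(int(v) for v in (np.array(p)+.5)*8),1,col,-1)
    u=proj(c,E-z*.01);x,y=int(u[0]*8)-200,int(u[1]*8)-(200 if n_=="side" else 250)
    cv2.drawMarker(big,tuple(int(v) for v in (proj(c,L)+.5)*8),(255,0,0),0,14)
    cv2.imwrite(f"pics/f_{n_}.png",big[y:y+500,x:x+400])
a=cv2.imread("pics/f_side.png");b=cv2.imread("pics/f_top.png");cv2.imwrite("pics/f.png",np.hstack([a,b]))
E
```

```text
{'clock': np.float64(12.525), 'tcp_pos': array([ 0.5062, -0.2499,  0.1997]), 'eef_rot': array([ 2.9318, -0.0418,  1.5781]), 'finger_gap': np.float64(0.0581)}
along 0.0717758187598432 lateral [0.0005325  0.00011126 0.00017451] tilt 0.027826771031725386
side 427 pct 3/97 [-0.02848593 -0.02666237  0.00208744] [0.02895805 0.02942898 0.03492261] outer radius 0.028113830410702288
top 130 pct 3/97 [ 0.0082928  -0.02801471  0.00098948] [0.03052253 0.02668539 0.03428957] outer radius 0.02898240305607727
```

View pics/f.png

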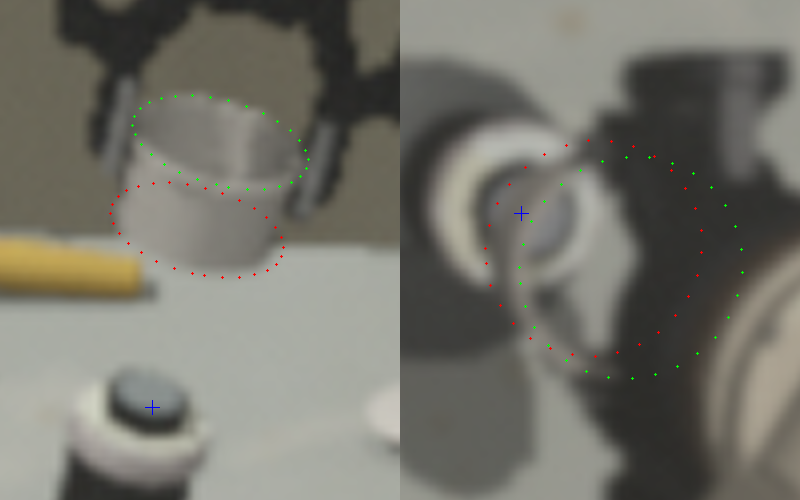

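The overlays fit the ring in both views. My lens marker, though, lies about 1.8 px off the glass centre in each view, at crop (150,393) and (532,225), because the threshold leaked past the glass. I re-measure the glass by its bluish tint in the clean averaged frames.

```bash
python3 - <<'E'
from h import *
r={}
out=[]
for n,(x,y,w,h),seed in(("top",(434,238,28,26),(448,250)),("side",(324,161,28,24),(339,169))):
    c=dict(np.load(n+"1.npz"));f=c["frame"].astype(np.float32);b=f[...,0]-f[...,2]
    B=cv2.resize(b[y:y+h,x:x+w],None,fx=10,fy=10,interpolation=cv2.INTER_CUBIC)
    pk=np.median(b[seed[1]-1:seed[1]+2,seed[0]-1:seed[0]+2]);bg=np.median(b[y:y+h,x:x+w]);th=(pk+bg)/2
    nn,l=cv2.connectedComponents((B>th).astype(np.uint8));k=(l==l[int((seed[1]-y+.5)*10),int((seed[0]-x+.5)*10)]).astype(np.uint8)
    q=max(cv2.findContours(k,0,cv2.CHAIN_APPROX_NONE)[0],key=cv2.contourArea);e=cv2.fitEllipse(q);M=cv2.moments(q)
    r[n]=(c,np.array([(e[0][0]+.5)/10-.5+x,(e[0][1]+.5)/10-.5+y]))
    print(n,pk,bg,r[n][1],np.array(e[1])/10,e[2],[(M["m10"]/M["m00"]+.5)/10-.5+x,(M["m01"]/M["m00"]+.5)/10-.5+y])
    big=cv2.resize(c["frame"][y:y+h,x:x+w],None,fx=10,fy=10,interpolation=cv2.INTER_CUBIC);cv2.ellipse(big,e,(0,0,255),1);out.append(big)
o=np.zeros((260,560,3),np.uint8);o[:out[0].shape[0],:280]=out[0];o[:out[1].shape[0],280:]=out[1];cv2.imwrite("pics/g.png",o)
t,s=r["top"],r["side"];L,sk=tri(t[0],t[1],s[0],s[1]);print("L",L,sk,[onz(t[0],*t[1],z) for z in(.118,.122)],onz(s[0],*s[1],.12))
# knobs and foot: pivot above foot
for z in(.07,.08):print("knobs mid",(onz(t[0],427.75,250.7,z)+onz(t[0],458.5,244.25,z))/2)
E
```

```text
top 2.0 -6.0 [447.54710846 249.72130432] [10.63631897 11.28340759] 43.094505310058594 [447.5464587325243, 249.72555177063373]
side 4.0 -5.0 [338.51121216 169.46829376] [5.51820488 8.77048111] 106.57044982910156 [338.500114790287, 169.45985430463577]
L [ 0.52343187 -0.24757258  0.1231368 ] 0.0007951242450404952 [array([ 0.52337915, -0.24880538,  0.118     ]), array([ 0.52311002, -0.24784871,  0.122     ])] [ 0.52414332 -0.2523497   0.12      ]
knobs mid [ 0.53195347 -0.2496913   0.07      ]
knobs mid [ 0.53124084 -0.24737855  0.08      ]
```

View pics/g.png

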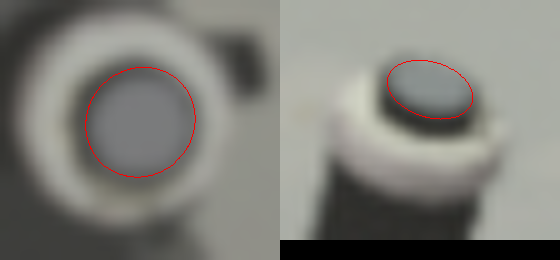

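The fitted ellipses hug the glass in both views, and the rays now meet within 0.8 mm: lens at (0.5234, −0.2476, 0.1231). I check the tilt-axis knobs once with the averaged depth to settle the y-lean.

```bash
python3 - <<'E'
from h import *
L=np.array([.5234,-.2476,.1231])
for n in("top","side"):
    c=dict(np.load(n+"1.npz"));C=cloud(c).reshape(-1,3);k=(abs(C[:,0]-.53)<.05)&(abs(C[:,1]+.245)<.06)&(C[:,2]>.06)&(C[:,2]<.1);p=C[k]
    for nm,m in(("-y",p[:,1]<-.277),("+y",p[:,1]>-.215)):
        if m.sum()>2:print(n,nm,m.sum(),np.median(p[m],0),p[m].std(0))
t=dict(np.load("top1.npz"));s=dict(np.load("side1.npz"))
print("near knob tri",tri(t,(427.75,250.7),s,(337.3,186.7)))
for n in((-.207,-.043),(-.207,0),(-.22,-.02)):
    n=np.array([*n,np.sqrt(1-n[0]**2-n[1]**2)]);print(n,"pivot",L-.044*n)
E
```

```text
top -y 24 [ 0.53816625 -0.28142916  0.08734386] [0.00471453 0.0025013  0.0022372 ]
top +y 43 [ 0.52249765 -0.2098352   0.08636675] [0.00520252 0.00347806 0.00453938]
side +y 47 [ 0.52755566 -0.21039012  0.08040454] [0.00482712 0.00350135 0.00897999]
near knob tri (array([ 0.52315764, -0.20794164,  0.09241249]), np.float64(0.0016216498441457025))
[-0.207      -0.043       0.97739552] pivot [ 0.532508  -0.245708   0.0800946]
[-0.207       0.          0.97834094] pivot [ 0.532508 -0.2476    0.080053]
[-0.22       -0.02        0.97529483] pivot [ 0.53308    -0.24672     0.08018703]
```

Call:
move_arm([
  [0.4,[1,-1,2],[0,0,0]],
  [0.4,[0,0,0],[0,0,0]],
  [0.4,[0,0,0],[0,0,0]],
  [0.4,[0,0,0],[0,0,0]],
  [0.4,[0,0,0],[0,0,0]],
  [0.4,[0,0,0],[0,0,0]],
  [0.4,[0,0,0],[0,0,0]],
  [0.4,[0,0,0],[0,0,0]],
])

```text
clock: 14.12
tcp_pos: [0.5071, -0.2507, 0.2013]
eef_rot: [2.932, -0.042, 1.578]
wrist_force: [-0.5, -0.1, -0.2]
finger_gap: 0.0582
finger_force: 42.9
```

```bash
python3 -c "
from plant import *
print(hand_in())"
```

```text
the job is handed in; nothing more can be done
None
```

The clamp is open, the ring is out of its seat, and the gripper holds it still in front of the inspection camera. By my measurements the cutting edge is square to the lens, centred, and about 7 cm from the glass, give or take a couple of mm and degrees. The job is handed in at 14.1 s, with no verdict returned.

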